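# Clamp the board and press its plugs home

## Task

Flip the red cam lever all the way down to clamp the circuit-board panel in its holder. Only after that, press every green plug-in terminal block that stands proud straight down until all four are fully home in their headers. Push firmly but do not lean hard on the plugs, panel or holder, and leave the other things on the bench where they are.

Things in the scene. Friction and masses are not known exactly. Their poses are not given: they have to be found in the camera images.
- board_clamp: Board holder standing fixed on the bench: aluminium base plate 210 (x) x 340 (y) x 12 mm that holds a green circuit-board panel, 185 x 222 mm, between two dark jaws. Origin: under the panel's centre, at bench height; the plate spans x -105..105 and y -140..200 mm from it. Panel top 20 mm above the bench; the jaws reach 31 mm. Its y axis points from the panel toward the red cam lever.
- cam_lever (a joint): Angle of the red cam lever (rad): 0 = closed, lying level and pointing along the holder's +y, away from the panel, jaw clamped on the panel; about 1.57 = open, standing upright. It turns about the holder's x axis and stays where it is left (about 0.15 N m of friction, a push of 2 N at the paddle); its stop is at 0.
- cam_pivot (a point): Centre of the cam lever's pivot pin, 34 mm above the bench and 143 mm along the holder's +y from its origin.
- lever_paddle (a point): Middle of the cam lever's paddle, on the face that looks up when closed (toward the panel when open); 78 mm from the pivot along the lever and 5 mm off its centre line. The lever is 10 mm thick; from 8 to 68 mm it is 14 mm wide, and the paddle at its end (61 to 95 mm from the pivot) is 24 mm wide.
- plug_a (a joint): How far green plug a stands proud of its seat (m): 0 = fully home against its stop, up to 0.009; it moves straight up and down and stays where it is left (about 5 N of friction).
- plug_a_top (a point): Centre of the top face of green plug-in terminal block a, 12 (holder x) x 38 (holder y) x 11 mm, in a black open-topped header 17 x 44 x 10 mm on the panel. Fully home the top is 33 mm above the bench; proud ones stand higher. The four stand 46 mm ahead of and behind, and 55 mm to either side of, the panel's centre; which ones are proud differs each time.
- plug_b (a joint): How far green plug b stands proud of its seat (m): 0 = fully home against its stop, up to 0.009; it moves straight up and down and stays where it is left (about 5 N of friction).
- plug_b_top (a point): Centre of the top face of green plug-in terminal block b, 12 (holder x) x 38 (holder y) x 11 mm, in a black open-topped header 17 x 44 x 10 mm on the panel. Fully home the top is 33 mm above the bench; proud ones stand higher. The four stand 46 mm ahead of and behind, and 55 mm to either side of, the panel's centre; which ones are proud differs each time.
- plug_c (a joint): How far green plug c stands proud of its seat (m): 0 = fully home against its stop, up to 0.009; it moves straight up and down and stays where it is left (about 5 N of friction).
- plug_c_top (a point): Centre of the top face of green plug-in terminal block c, 12 (holder x) x 38 (holder y) x 11 mm, in a black open-topped header 17 x 44 x 10 mm on the panel. Fully home the top is 33 mm above the bench; proud ones stand higher. The four stand 46 mm ahead of and behind, and 55 mm to either side of, the panel's centre; which ones are proud differs each time.
- plug_d (a joint): How far green plug d stands proud of its seat (m): 0 = fully home against its stop, up to 0.009; it moves straight up and down and stays where it is left (about 5 N of friction).
- plug_d_top (a point): Centre of the top face of green plug-in terminal block d, 12 (holder x) x 38 (holder y) x 11 mm, in a black open-topped header 17 x 44 x 10 mm on the panel. Fully home the top is 33 mm above the bench; proud ones stand higher. The four stand 46 mm ahead of and behind, and 55 mm to either side of, the panel's centre; which ones are proud differs each time.
- screwdriver: Small screwdriver with red handle, 178 mm long along y, 23 high; loose bystander; origin under its centre.
- cutters: Flush cutters with blue and black grips, 170 mm long along x, 14 high; loose bystander; origin under its centre.
- esd_brush: Small brush with wooden handle, 140 mm long along y, 7 high; loose bystander; origin under its centre.
- header_a: Black header that carries plug a, 17 x 44 x 10 mm, fixed on the panel; origin under its centre, 20 mm above the bench.
- header_b: Black header that carries plug b, 17 x 44 x 10 mm, fixed on the panel; origin under its centre, 20 mm above the bench.
- header_c: Black header that carries plug c, 17 x 44 x 10 mm, fixed on the panel; origin under its centre, 20 mm above the bench.
- header_d: Black header that carries plug d, 17 x 44 x 10 mm, fixed on the panel; origin under its centre, 20 mm above the bench.
- panel: The green circuit-board panel in the holder, 185 x 222 mm, 2 mm thick with flat parts to 7 mm; origin under its centre, 18 mm above the bench.

How it is judged:
On the way, in this order (a step that is already met when the one before it is completed fails the run):
1. the cam lever is closed (value of joint cam_lever below 0.1 rad), for 0.2 s.
2. all four plugs are fully home (value of joint each of plug_a, plug_b, plug_c, plug_d below 0.0015 m), for 0.2 s.
At the end, for the whole second after the job is handed in: The cam lever is closed (within 0.10 rad of its stop) and all four plugs are home to within 1.5 mm (all of step 2 and value of joint cam_lever below 0.1 rad); the robot touches nothing.
It fails at once if a loose bystander is moved by more than 30 mm (distance of any of screwdriver, cutters, esd_brush from where it was at the start of the episode above 0.03 m).
It fails at once if the holder, panel or a plug is pushed with more than 80 N (contact force between any of the fingers, the arm and board_clamp above 80 N or contact force between any of the fingers, the arm and panel above 80 N or contact force between any of the fingers, the arm and header_a above 80 N or contact force between any of the fingers, the arm and header_b above 80 N or contact force between any of the fingers, the arm and header_c above 80 N or contact force between any of the fingers, the arm and header_d above 80 N).
It also fails if it takes over 48 s, if anything falls off the work surface, if the arm or the gripper's body presses on something with over 40 N, if the wrist force passes 120 N, or if a joint passes its speed limit or range.

## Robot

A 6-joint arm with a two-finger parallel gripper is mounted at the origin on a cart in front of the work surface, level with it; the furniture and walls round the work are solid. World frame = base frame: x ahead of the robot, y to its left, z up, the work surface at z = 0. Lengths are in m, angles in rad, forces in N, time in s.
With the tool pointing down it reaches from about 0.375 to 0.9 m from the base axis. Payload 3.1 kg.
Tool frame: the origin (TCP) lies midway between the tips of the shut fingers; the grasp point (between the pads) lies manip.hold_point_z behind it (manip.hold_point_z is the distance from the TCP to the grasp point, in m); z points along the fingers, y is the direction in which the jaws open and shut (so a half turn about z gives the same grasp; the last joint's range is limited). The gripper opens to 85 mm and grips with 20 to 120 N. Pads are 22 mm wide; open, the fingers measure 114 mm over their backs; the gripper's body (76 mm by 85 mm) begins 54 mm behind the grasp point. The pads swing forward as they close: fully open they stand 13 mm farther back than shut.
Start: joints at [-0.178, 0.527, 1.433, -0, 1.181, -0.178], TCP at [0.625, 0, 0.231] pointing down, gripper open.
Joint ranges: [-3.08, 3.08], [-0.75, 2.2], [0.22, 2.44], [-1.43, 4.57], [0, 2.65], [-2.85, 2.85]. Speed limits (rad/s): [2.79, 2.79, 3.14, 3.14, 3.14, 3.14].

## Interface

Orientations are given as a unit quaternion [x, y, z, w].
In Python, from station import manip, snapshot, workorder, models gives the robot as it stands.
- The arm moves only by the tool jog_arm, never from a script. Its argument "commands" is a list of rows, each a list of 5 numbers: the opening in per cent of the stroke, from 0 (shut) to 100 (fully open), then the shift along the world's x, y, z in cm, then the turn about the world's z in rad. A call has 1 to 8 rows; each row shifts and turns the pose as measured when the row begins; what a row does not reach is not made up. A row lasts 1/12 s, in which the tool goes at most 41.7 mm and 7.16 degrees, less where a joint would pass 70% of its speed; a pose out of reach is approached as far as the arm can. A call with a gripper value outside its range is refused whole. The fingers move at their own pace and stop on an object; "squeeze" is the grip in N (left out, the last holds). Time passes only in rows, so rows that do not move let the fingers close. It gives the time, the measured TCP pose, the force and the opening at its end, in the units of the state.
- manip.sense(): the state, without advancing time (a new reading comes with each control period).
- snapshot(name): name is "scene" or "top"; returns a dict with "image" (400x640x3 uint8, red, green, blue), "intrinsics" (3x3 intrinsics, pixels), "D" ([k1, k2, p1, p2, k3] as OpenCV has them; the pictures are not rectified), "extrinsics" (4x4, takes a point from camera to world coordinates). Camera axes: x right, y down, z forward; pixel columns grow to the right and rows downward; lengths in m; the calibration is good to about 2 mm. A picture is of the moment at which its call begins. There is no depth.
- workorder.sign_off(): hands the job in, once; it reports no verdict.
Trained networks look in a picture, given as the dict that the camera call returned (one of the last four; its "shot" number tells which), for a name from the list of things; names that differ only in an ending like _2 or _b are one class to them, and where a whole thing is asked for, a point or a joint stands for the part that bears it (a point fixed in the world has none). Each returns a list of dicts, best first, with "score" (0 to 1); they miss things now and then, are a little off and sometimes report something else, mostly with a low value. They report only what shows in the picture. A call takes as long as a camera call.
- models.find_in(picture, name): "centre" ([x, y, z] in m, in world coordinates, good to about 4 mm: the middle of the surface that is visible of it).
- models.pinpoint(picture, name): "centre" ([x, y, z] in m, in world coordinates, good to about 4 mm: a listed point, or the origin of a listed thing).
The state is a dict: "t": time; "q": joint angles; "qd": joint speeds; "tau": joint torques, N m; "tcp_pos": TCP position; "tool_rot": TCP orientation; "force": force on the tool from outside, world axes, zero at the start; "ft_torque": the same for the moment, N m; "finger_gap": opening from 0.0 (shut) to 1.0 (fully open).
Only numpy, scipy, OpenCV 4.12 (cv2) and the standard library are available. Lean on these libraries where they do the work, as an engineer would, in place of code of your own. Each camera call takes 0.05 s, during which the arm holds its last target. There are 200 camera calls.

## Working session

There is one attempt and no reset: what is moved stays moved. The work goes in short steps, Python scripts to look and compute and a tool call to move; the robot and the scene stay as the last step left them, time stands still between calls to the robot, and variables do not carry over. Pictures are saved under pics/ and viewed, about 8 in all and at most 12, crops included, and the job is handed in when it is done.

Besides the shell and the picture viewer there is one more tool, called after ">>>" as name(argument=value, ...), one argument or row to a line, values as JSON. jog_arm: Moves the arm, as the interface text tells. Its arguments: {"type":"object","properties":{"commands":{"type":"array","items":{"type":"array","items":{"type":"number"}}},"squeeze":{"type":"number"}},"required":["commands"]}

```bash
mkdir -p pics; cat > h.py <<'E'
from station import manip, snapshot, workorder, models
import numpy as np, cv2
def save(p,n): cv2.imwrite(f'pics/{n}.png',p['image'][:,:,::-1])
def proj(p,X):
    E=np.linalg.inv(p['extrinsics']); r,_=cv2.Rodrigues(E[:3,:3])
    return cv2.projectPoints(np.array(X,float).reshape(-1,1,3),r,E[:3,3],np.array(p['intrinsics']),np.array(p['D'],float))[0].reshape(-1,2)
E
python3 - <<'E'
from h import *
s=manip.sense(); print(s['t'],s['tcp_pos'],s['tool_rot'],manip.hold_point_z)
for c in ('top','scene'):
    p=snapshot(c); save(p,c+'0'); print(c,p['extrinsics'][:3,3])
    for n in ('board_clamp','cam_pivot','lever_paddle','plug_a_top','header_a','panel','screwdriver','cutters','esd_brush'):
        print(n,[(np.round(d['centre'],3).tolist(),round(d['score'],2)) for d in models.pinpoint(p,n)[:5]])
E
```

```text
0.0 [6.24283280e-01 1.62307548e-04 2.30330085e-01] [ 7.07114259e-01  7.07098467e-01 -6.16512872e-04 -8.95848200e-04] 0.0187
top [0.24240165 0.0189794  1.45145778]
board_clamp []
cam_pivot [([0.53, 0.135, 0.03], 0.91)]
lever_paddle [([0.533, 0.168, 0.107], 0.45)]
plug_a_top [([0.579, -0.06, 0.037], 0.48)]
header_a [([0.485, -0.054, 0.02], 0.66), ([0.575, -0.057, 0.019], 0.47)]
panel [([0.533, -0.003, 0.017], 0.79)]
screwdriver [([0.492, -0.056, 0.037], 0.5), ([0.51, 0.427, 0.002], 0.49)]
cutters [([0.594, -0.401, -0.007], 0.91)]
esd_brush []
scene [0.05960048 0.71649573 0.9803445 ]
board_clamp []
cam_pivot [([0.532, 0.139, 0.033], 0.74)]
lever_paddle [([0.535, 0.171, 0.104], 0.48)]
plug_a_top [([0.573, -0.063, 0.036], 0.57), ([0.514, 0.425, 0.002], 0.25)]
header_a [([0.575, -0.057, 0.022], 0.55), ([0.484, -0.058, 0.02], 0.55), ([0.488, 0.053, 0.02], 0.54), ([0.581, 0.053, 0.02], 0.43), ([0.487, 0.048, 0.042], 0.22)]
panel [([0.536, -0.004, 0.02], 0.84)]
screwdriver [([0.513, 0.425, -0.0], 0.62)]
cutters [([0.594, -0.396, -0.006], 0.76)]
esd_brush [([0.489, 0.053, 0.018], 0.49), ([0.395, 0.356, -0.001], 0.47)]
```

```bash
python3 -c "
import cv2,numpy as np
cv2.imwrite('pics/both.png',cv2.resize(np.vstack([cv2.imread('pics/top0.png'),cv2.imread('pics/scene0.png')]),(480,600)))"
```

```text
(no output)
```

View pics/top0.png

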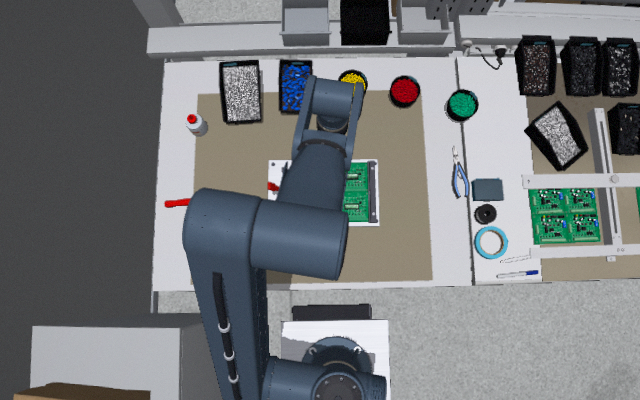

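View pics/scene0.png

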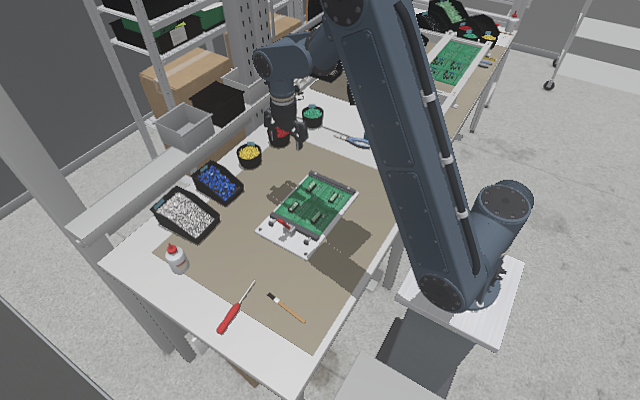

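Top view: panel at about (325,193), red lever at (272,187). The scene view shows four plugs around (315,195) and the lever at (285,225), partly open and leaning away from the panel. The tools lie well clear, and the holder yaw is about 0. I'll shut the fingers and move to the panel side of the lever.

>>> jog_arm(
  commands=[
    [0,-2.3,3.2,0,0],
    [0,-2.3,3.2,-2,0],
    [0,-2.3,3.2,-2,0],
    [0,-2.3,3.2,-2,0],
    [0,0,0,-2,0],
    [0,0,0,0,0],
    [0,0,0,0,0],
  ],
  squeeze=30,
)

```text
t: 1.58
tcp_pos: [0.5329, 0.1286, 0.1527]
tool_rot: [0.709, 0.706, 0.003, 0.004]
force: [-0.2, 0.6, 0.2]
finger_gap: 0.01
```

```bash
python3 - <<'E'
from h import *
s=manip.sense(); print(s['t'],s['tcp_pos'],s['force'],s['finger_gap'])
p=snapshot('scene'); save(p,'s1')
for n in ('cam_pivot','lever_paddle','plug_a_top','header_a'):
    print(n,[(np.round(d['centre'],3).tolist(),round(d['score'],2)) for d in models.pinpoint(p,n)[:5]])
u=proj(p,[.533,.08,.03])[0].astype(int); print(u)
im=p['image'][max(0,u[1]-100):u[1]+60,u[0]-100:u[0]+100,::-1]
cv2.imwrite('pics/s1c.png',cv2.resize(im,None,fx=3.5,fy=3.5,interpolation=2))
E
```

```text
1.5833 [0.53289746 0.12859657 0.15271004] [-0.24278799  0.64222408  0.20446738] 0.010353053418026854
cam_pivot [([0.529, 0.137, 0.034], 0.77)]
lever_paddle [([0.394, 0.357, -0.001], 0.74), ([0.533, 0.168, 0.103], 0.46)]
plug_a_top [([0.575, -0.061, 0.037], 0.6), ([0.536, 0.139, 0.03], 0.23)]
header_a [([0.488, 0.053, 0.021], 0.59), ([0.581, 0.052, 0.018], 0.49), ([0.487, -0.059, 0.019], 0.43), ([0.574, -0.057, 0.02], 0.38)]
[299 216]
```

View pics/s1c.png

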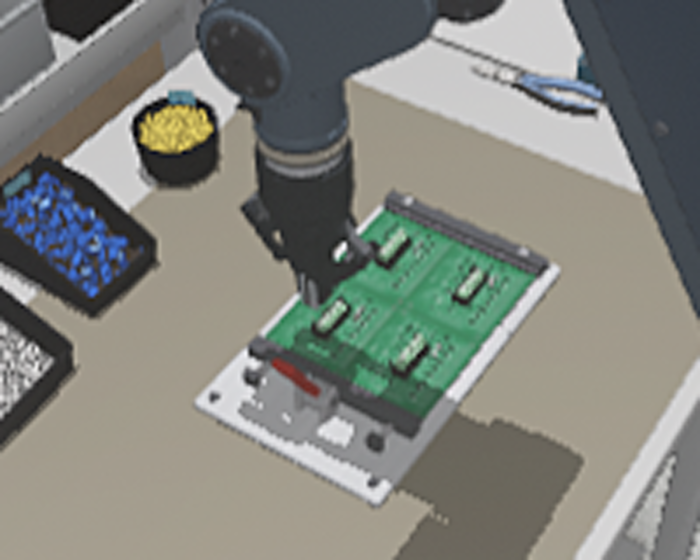

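The shut fingers are over the front jaw, clear of the lever, at about (310,290) in the crop. The lever leans at about 62°. I'll lower the tool and follow the arc.

>>> jog_arm(
  commands=[
    [0,0,0,-2.4,0],
    [0,0,0,-2.4,0],
    [0,0,1,0,0],
    [0,0,1,0,0],
    [0,0,1,0,0],
    [0,0,1,-0.5,0],
    [0,0,1,-0.7,0],
  ],
)

```text
t: 2.42
tcp_pos: [0.5453, 0.1764, 0.1014]
tool_rot: [0.712, 0.702, 0.011, 0.013]
force: [-0.2, -2.8, 0.3]
finger_gap: 0.001
```

```bash
cat > look.py <<'E'
from h import *
import sys
s=manip.sense(); print(s['t'],s['tcp_pos'],s['force'])
p=snapshot('scene')
for n in ('cam_pivot','lever_paddle'):
    print(n,[(np.round(d['centre'],3).tolist(),round(d['score'],2)) for d in models.pinpoint(p,n)[:5]])
u=proj(p,[.533,.12,.05])[0].astype(int)
im=p['image'][u[1]-60:u[1]+50,u[0]-75:u[0]+75,::-1]
cv2.imwrite(f'pics/{sys.argv[1]}.png',cv2.resize(im,None,fx=5,fy=5,interpolation=2))
E
python3 look.py s2
```

```text
2.4167 [0.54527008 0.17636033 0.10139733] [-0.1824959 -2.8343849  0.3376251]
cam_pivot [([0.528, 0.135, 0.029], 0.78)]
lever_paddle [([0.531, 0.183, 0.097], 0.5)]
```

View pics/s2.png

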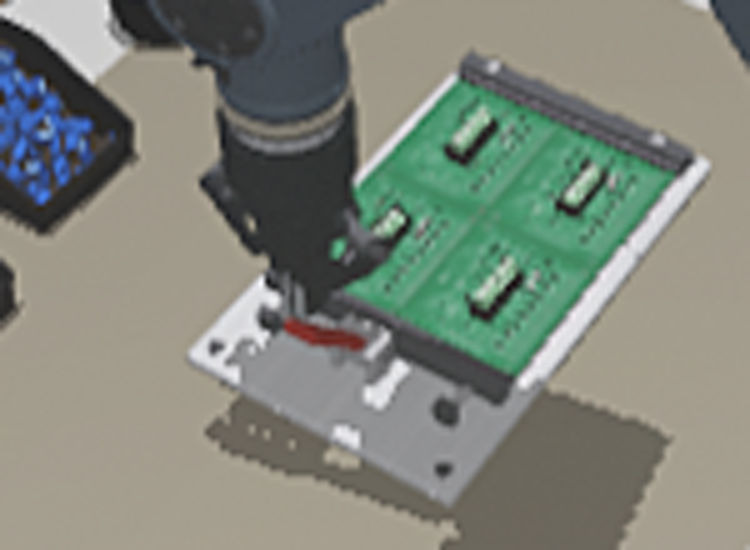

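The lever is moving, with the fingers behind the paddle at about (300,300) in the crop. The TCP has drifted 12 mm in x. I'll correct that while following the arc.

>>> jog_arm(
  commands=[
    [0,-0.6,0.4,-0.8,0],
    [0,-0.6,0.5,-1,0],
    [0,-0.4,0.4,-1,0],
    [0,0,0.3,-1,0],
    [0,0,0,0,0],
  ],
)

```text
t: 2.98
tcp_pos: [0.5325, 0.1947, 0.0633]
tool_rot: [0.712, 0.701, 0.017, 0.017]
force: [-0.3, -0.2, -0.2]
finger_gap: 0.0
```

>>> jog_arm(
  commands=[
    [0,0,0.5,-0.7,0],
    [0,0,0.4,-0.7,0],
    [0,0,0.2,-0.5,0],
    [0,0,0,0,0],
  ],
)

```text
t: 3.32
tcp_pos: [0.5325, 0.2056, 0.0422]
tool_rot: [0.712, 0.701, 0.016, 0.017]
force: [0.1, -0.9, 2.1]
finger_gap: -0.004
```

```bash
python3 look.py s3
```

```text
3.3167 [0.53253131 0.20562376 0.04222225] [ 0.13484364 -0.91804432  2.14622823]
cam_pivot [([0.533, 0.135, 0.037], 0.82)]
lever_paddle [([0.53, 0.216, 0.04], 0.65), ([0.491, 0.051, 0.041], 0.62)]
```

View pics/s3.png

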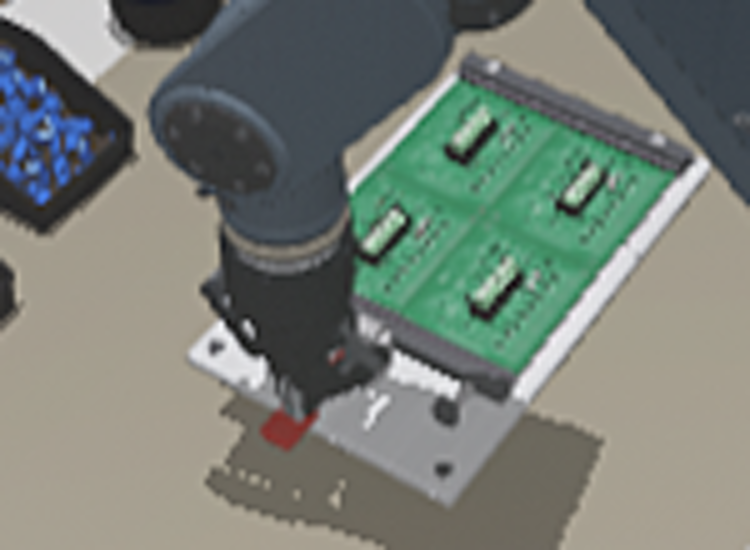

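The paddle is now nearly level, seen at about (290,430) in the crop. I'll press to the stop until the force rises.

>>> jog_arm(
  commands=[
    [0,0,0,-0.3,0],
    [0,0,0,-0.3,0],
    [0,0,0,-0.3,0],
  ],
)

```text
t: 3.72
tcp_pos: [0.5329, 0.2059, 0.0381]
tool_rot: [0.713, 0.701, 0.017, 0.017]
force: [-7.9, -1.9, 37.2]
finger_gap: 0.004
```

>>> jog_arm(
  commands=[
    [0,0,0,2,0],
    [0,0,0,2,0],
    [0,1.2,-3.8,0,0],
    [0,1.2,-3.8,0,0],
    [0,1.2,-3.8,0,0],
    [0,1.2,-3.8,0,0],
    [0,0,0,0,0],
    [0,0,0,0,0],
  ],
)

```text
t: 4.38
tcp_pos: [0.5831, 0.0494, 0.0831]
tool_rot: [0.711, 0.703, 0.02, 0.02]
force: [-0.3, 1.0, -0.7]
finger_gap: -0.002
```

```bash
python3 - <<'E'
from h import *
for c in ('scene','top'):
  p=snapshot(c)
  for n in ('lever_paddle','plug_a_top','header_a'):
    print(n,[(np.round(d['centre'],3).tolist(),round(d['score'],2)) for d in models.pinpoint(p,n)[:6]])
E
```

```text
lever_paddle [([0.533, 0.218, 0.038], 0.58)]
plug_a_top [([0.574, -0.06, 0.034], 0.38)]
header_a [([0.486, -0.059, 0.02], 0.65), ([0.574, -0.06, 0.02], 0.64), ([0.49, 0.051, 0.02], 0.59), ([0.58, 0.053, 0.02], 0.51)]
lever_paddle []
plug_a_top [([0.575, -0.058, 0.041], 0.57)]
header_a [([0.483, -0.058, 0.017], 0.59), ([0.577, -0.058, 0.02], 0.57), ([0.489, -0.054, 0.034], 0.52)]
```

The lever is closed: the paddle reads z 0.038, as expected. Next is the first plug.

>>> jog_arm(
  commands=[
    [0,-0.2,0.3,-1.9,0],
    [0,0,0,-1.5,0],
    [0,0,0,-0.5,0],
    [0,0,0,-0.4,0],
    [0,0,0,-0.3,0],
  ],
)

```text
t: 5.2
tcp_pos: [0.5811, 0.0595, 0.0373]
tool_rot: [0.706, 0.707, 0.021, 0.021]
force: [0.2, 0.4, 0.7]
finger_gap: 0.002
```

>>> jog_arm(
  commands=[
    [0,0,-0.7,0,0],
    [0,0,0,-0.2,0],
    [0,0,0,-0.2,0],
    [0,0,0,-0.2,0],
  ],
)

```text
t: 5.53
tcp_pos: [0.5815, 0.0525, 0.0334]
tool_rot: [0.706, 0.707, 0.022, 0.021]
force: [-6.4, 2.4, 24.9]
finger_gap: -0.004
```

>>> jog_arm(
  commands=[
    [0,0,0,-0.2,0],
    [0,0,0,0,0],
  ],
)

```text
t: 5.7
tcp_pos: [0.5818, 0.0524, 0.0347]
tool_rot: [0.706, 0.707, 0.022, 0.022]
force: [-0.7, 0.7, 0.3]
finger_gap: -0.001
```

The first plug is at a hard stop. On to the plug at (.488,.052).

>>> jog_arm(
  commands=[
    [0,0,0,2.5,0],
    [0,-3.1,0,0,0],
    [0,-3.1,0,0,0],
    [0,-3.1,0,0,0],
    [0,0,0,0,0],
    [0,0,0,0,0],
  ],
)

```text
t: 6.2
tcp_pos: [0.49, 0.0508, 0.064]
tool_rot: [0.707, 0.706, 0.026, 0.027]
force: [1.8, 0.5, -0.0]
finger_gap: 0.0
```

>>> jog_arm(
  commands=[
    [0,-0.1,0,-1.5,0],
    [0,0,0,-0.4,0],
    [0,0,0,-0.3,0],
    [0,0,0,-0.2,0],
    [0,0,0,-0.2,0],
  ],
)

```text
t: 6.62
tcp_pos: [0.4924, 0.0501, 0.0388]
tool_rot: [0.707, 0.706, 0.028, 0.029]
force: [-3.0, -0.7, 5.2]
finger_gap: 0.005
```

>>> jog_arm(
  commands=[
    [0,0,0,0.5,0],
    [0,-0.4,0,0,0],
    [0,0,0,-0.4,0],
    [0,0,0,-0.3,0],
    [0,0,0,-0.2,0],
    [0,0,0,-0.2,0],
    [0,0,0,-0.2,0],
  ],
)

```text
t: 7.2
tcp_pos: [0.4907, 0.0498, 0.0332]
tool_rot: [0.707, 0.706, 0.029, 0.031]
force: [-7.1, -0.4, 41.4]
finger_gap: 0.003
```

>>> jog_arm(
  commands=[
    [0,0,0,2.8,0],
    [0,-0.2,-3.6,0,0],
    [0,-0.2,-3.6,0,0],
    [0,-0.2,-3.6,0,0],
    [0,0,0,0,0],
    [0,0,0,0,0],
  ],
)

```text
t: 7.7
tcp_pos: [0.4864, -0.0612, 0.0619]
tool_rot: [0.705, 0.708, 0.03, 0.033]
force: [-0.4, 0.4, -0.1]
finger_gap: -0.002
```

>>> jog_arm(
  commands=[
    [0,-0.1,0.2,-1.4,0],
    [0,-0.1,0,-0.4,0],
    [0,0,0,-0.3,0],
    [0,0,0,-0.2,0],
    [0,0,0,-0.2,0],
  ],
)

```text
t: 8.12
tcp_pos: [0.4843, -0.0571, 0.0356]
tool_rot: [0.704, 0.709, 0.03, 0.033]
force: [0.1, -1.1, 0.1]
finger_gap: -0.001
```

>>> jog_arm(
  commands=[
    [0,0,0,-0.2,0],
    [0,0,0,-0.2,0],
    [0,0,0,-0.2,0],
  ],
)

```text
t: 8.37
tcp_pos: [0.4843, -0.0565, 0.0332]
tool_rot: [0.702, 0.71, 0.03, 0.035]
force: [-6.5, -3.5, 27.0]
finger_gap: 0.0
```

That plug is seated. Last one: (.575,-.058).

>>> jog_arm(
  commands=[
    [0,0,0,2.8,0],
    [0,3,0,0,0],
    [0,3,0,0,0],
    [0,3,0,0,0],
    [0,0,0,0,0],
    [0,0,0,0,0],
  ],
)

```text
t: 8.87
tcp_pos: [0.5759, -0.0536, 0.0657]
tool_rot: [0.701, 0.711, 0.03, 0.035]
force: [-1.1, 0.6, -0.7]
finger_gap: -0.005
```

>>> jog_arm(
  commands=[
    [0,0,-0.4,-1.5,0],
    [0,0,0,-0.4,0],
    [0,0,0,-0.3,0],
    [0,0,0,-0.2,0],
    [0,0,0,-0.2,0],
    [0,0,0,-0.2,0],
  ],
)

```text
t: 9.37
tcp_pos: [0.5739, -0.056, 0.0378]
tool_rot: [0.701, 0.712, 0.031, 0.034]
force: [-0.4, 0.6, 5.5]
finger_gap: 0.001
```

>>> jog_arm(
  commands=[
    [0,0,0,-0.2,0],
    [0,0,0,-0.2,0],
    [0,0,0,-0.2,0],
    [0,0,0,-0.2,0],
    [0,0,0,-0.2,0],
  ],
)

```text
t: 9.78
tcp_pos: [0.574, -0.056, 0.0332]
tool_rot: [0.701, 0.712, 0.031, 0.036]
force: [-4.2, 0.3, 17.8]
finger_gap: 0.002
```

>>> jog_arm(
  commands=[
    [0,0,0,-0.2,0],
  ],
)

```text
t: 9.87
tcp_pos: [0.5739, -0.056, 0.0332]
tool_rot: [0.7, 0.712, 0.032, 0.037]
force: [-2.6, -0.0, 15.1]
finger_gap: 0.002
```

>>> jog_arm(
  commands=[
    [0,0,0,3,0],
    [0,0,0,4,0],
    [0,1,-2,4,0],
    [0,1,-4,2,0],
    [0,1,-4,0,0],
    [0,0,-4,0,0],
    [0,0,0,0,0],
    [0,0,0,0,0],
  ],
)

```text
t: 10.53
tcp_pos: [0.5995, -0.1985, 0.169]
tool_rot: [0.699, 0.714, 0.029, 0.036]
force: [-0.3, 0.1, 0.1]
finger_gap: -0.002
```

```bash
sed -i 's/\[.533,.12,.05\]/[.533,.06,.03]/' look.py; python3 look.py s4
```

```text
10.5333 [ 0.59950739 -0.19847175  0.16897146] [-0.25002459  0.08735572  0.10431466]
cam_pivot [([0.531, 0.135, 0.032], 0.61)]
lever_paddle [([0.531, 0.216, 0.039], 0.56)]
```

View pics/s4.png

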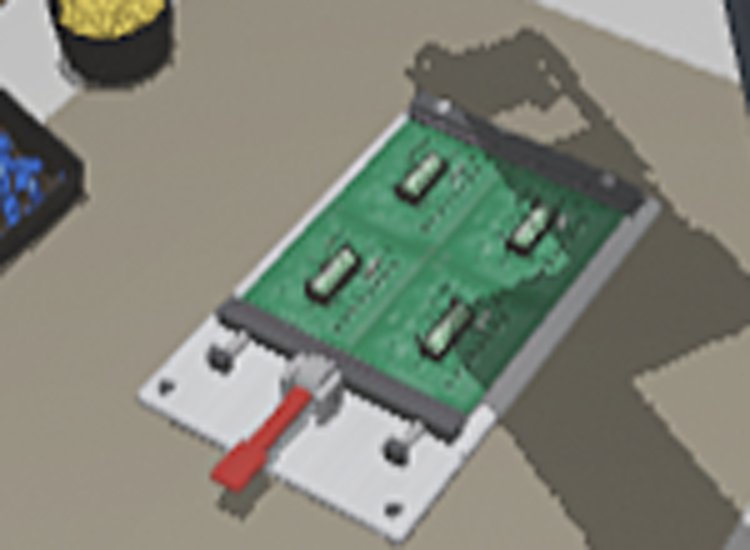

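All four plugs sit at the same height in their headers: (422,178), (530,228), (333,273) and (446,330). The red lever lies level at (262,440), and the arm is clear.

```bash
python3 -c "
from h import *
workorder.sign_off()"
```

```text
the job is handed in; nothing more can be done
```

I closed the cam lever first, then pressed all four plugs down to their stops, and handed the job in at about 10.5 s; no verdict is reported.

- **Lever:** I pushed it down to its stop at 37 N. My last look put the paddle at z = 0.039 m, which is the closed height, and the picture shows it level.
- **Plugs:** I pressed each one until the fingertip stopped at z of about 0.033 m, the fully home height, with end readings from about 15 to 41 N. Two met a light resistance of about 5 N on the way down, at about 0.038 m, so they stood proud. In the final picture all four look equally seated.
- **Surroundings:** I kept the arm away from the screwdriver, cutters and brush, but I did not measure their positions again at the end. The arm finished clear of everything, with a force reading near zero.
- **Deviations:** The tool drifted sideways by up to 12 mm during moves, which I corrected, and its tilt had grown to about 5° by the end. No check failed. The network wrongly reported other things as the lever paddle, a plug, the screwdriver and the brush a few times. I set those aside because they did not fit the known positions.

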